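Press a cork home in the gluing jig and hold it

TASK

The cork with the cross on it has just been glued and stands proud in the sloping jig. Take the spring pusher out of its stand, set its rubber foot on the cross with the pusher square to the sloping face, push the cork gently down until you feel it reach its stop, and keep it pressed there with the pusher's plunger about half way in. The program finishes while the gripper is still holding the pusher like that; do not touch the cork with the fingers, and leave the other things on the bench where they are.

Things in the scene. Friction and masses are not known exactly. Their poses are not given: they have to be found in the camera images.
- pusher: Spring pusher, a hand tool of about 0.25 kg, upright in its stand. Square aluminium body 24 x 24 x 90 mm (flat sides face its own x and y), black round cap 20 mm across, 8 mm high on top. Origin: centre of the body's lower end (shoulder); +z up along the body. Below the shoulder: a fixed neck 14 mm across, 12 mm long, then the sprung plunger (see foot).
- foot (a point): Centre of the flat underside of the rubber foot (10 mm across) on the pusher's plunger, an 8 mm rod on the pusher's axis. 34 mm below the shoulder when out; it slides up to 14 mm in against a spring: starts to move at 2 N, each further mm adds 0.5 N (5.5 N half way in, 9 N fully in).
- stand: Fixed dark wooden stand, 80 x 80 x 45 mm, with a vertical 18 mm hole right through its middle. The pusher's neck and plunger hang in the hole and its shoulder rests on the top face. Origin: centre of the underside.
- jig: Fixed gluing jig: a plywood base 100 x 90 x 10 mm carrying the sloping grey block; about 66 mm tall at its highest edge. Origin: centre of the base's underside; the face slopes down towards its own -x.
- block: The jig's grey block, 60 x 60 x 40 mm, its top face sloping by 0.35 rad (20 degrees) towards the robot's side (the jig is turned up to 0.4 rad either way). Origin: centre of the top face, at the mouth of the bore, 56 mm above the table; +z is square out of the sloping face.
- cork: Cork blank, 26 mm across, 18 mm long, flat-ended, in the block's bore, a black 16 mm cross on its end. Origin: centre of that end (the cross); +z square out of it. It stands 8 to 12 mm proud of the sloping face at the start, slides down the bore with about 1.2 N of drag, stays where it is left and meets a solid stop at 4 mm proud.
- flat_jig: Fixed grey block 75 x 75 x 30 mm with a level top and an unmarked cork sunk in it; not part of the job. Origin: centre of the underside.
- shuttle_a: Bystander: a shuttlecock, 64 mm across and 84 mm tall, standing on its feathers, cork up. Origin: centre of the underside.
- shuttle_b: Bystander: a second shuttlecock like shuttle_a. Origin: centre of the underside.
- glue_jar: Bystander: glue jar, 42 mm across, 55 mm tall. Origin: centre of the underside.
- bowl: Bystander: white bowl, 110 mm across, 45 mm tall. Origin: centre of the underside.
- cup: Bystander: mug, 74 mm across, 85 mm tall, handle to its +y. Origin: centre of the underside.
- tube_end: Bystander: cut-off cardboard tube standing on end, 68 mm across, 110 mm tall. Origin: centre of the underside.
- brush: Bystander: glue brush lying on the table. Origin: near its middle, on its underside.
Things that resemble listed ones, but are neither listed nor needed, are in the scene too. There is more than one size of the pusher; the one meant has the size given above.

How it is judged:
On the way, in this order (a step that is already met when the one before it is completed fails the run):
1. the pusher is held, drawn clear of its stand (contact force between the fingers and pusher above 2 N and height (world z) of pusher above 0.085 m and contact force between pusher and stand below 0.2 N), for 0.2 s.
2. the pusher's foot, on the cross and square to the face, has pressed the cork home (contact force between the fingers and pusher above 2 N and distance between foot and cork below 0.006 m and angle between the z axis of pusher and the z axis of block, either way round below 0.14 rad and z of cork in the frame of block below 0.005 m and contact force between pusher and cork above 1 N), for 0.2 s.
At the end, for the whole second after the job is handed in: The gripper holds the pusher still, clear of its stand; foot within 6 mm of the cross, axis within 0.14 rad of square to the sloping face; cork at most 5 mm proud (its stop is at 4 mm); plunger 2 to 12 mm in (of 14), pressing with 2.8 to 9 N (contact force between the fingers and pusher above 2 N and distance between foot and cork below 0.006 m and angle between the z axis of pusher and the z axis of block, either way round below 0.14 rad and z of cork in the frame of block below 0.005 m and contact force between pusher and cork between 2.8 and 9 N and z of foot in the frame of pusher between -0.032 and -0.022 m and contact force between pusher and stand below 0.2 N and height (world z) of pusher above 0.06 m and linear speed of pusher below 0.02 m/s); the arm keeps its last pose, push and grip.
It fails at once if the cork is rammed (over 20 N) (contact force between pusher and cork above 20 N).
It fails at once if the fingers push the cork (contact force between the fingers and cork above 1 N).
It fails at once if a bystander is moved by more than 25 mm (distance of any of shuttle_a, shuttle_b, glue_jar, bowl, cup, tube_end, brush from where it was at the start of the episode above 0.025 m).
It also fails if it takes over 38 s, if anything falls off the work surface, if the arm or the gripper's body presses on something with over 40 N, if the wrist force passes 120 N, or if a joint passes its speed limit or range.

ROBOT

A 6-joint arm with a two-finger parallel gripper is mounted at the origin on the work surface. World frame = base frame: x ahead of the robot, y to its left, z up, the work surface at z = 0. Lengths are in m, angles in rad, forces in N, time in s.
With the tool pointing down it reaches from about 0.3 to 0.85 m from the base axis. Payload 5.4 kg.
Tool frame: the origin (TCP) lies at the very end of the fingers, on their centre line; the grasp point (between the pads) lies 19 mm behind it; z points along the fingers, y is the line along which they close (so a half turn about z gives the same grasp; the last joint's range is limited). The gripper opens to 85 mm and grips with 20 to 120 N. Pads are 22 mm wide; open, the fingers measure 114 mm over their backs; the gripper's body (76 mm by 85 mm) begins 54 mm behind the grasp point. The pads swing forward as they close: fully open they stand 13 mm farther back than shut.
Start: joints at [0.912, 0.158, 1.597, -0, 1.386, -0.21], TCP at [0.249, 0.518, 0.208] pointing down, gripper open.
Joint ranges: [-2.91, 2.91], [-0.94, 2.29], [0.18, 2.7], [-1.29, 4.43], [0.17, 2.64], [-3, 3]. Speed limits (rad/s): [2.57, 2.57, 3.14, 3.14, 3.14, 3.14].

INTERFACE

Orientations are given as a rotation vector (axis times angle).
In Python, from rig import sense, get_image, workorder gives the robot as it stands.
- The arm moves only by the shell command python3 -m handwheel 'ROWS' [FORCE]. ROWS is JSON, a list of rows, each a list of 7 numbers: the shift along the tool's x, y, z in m, then the turn, a rotation vector about the tool's x, y, z in rad, then the finger opening in m, from 0 to 0.0854. A call has 1 to 10 rows; each row is the pose to reach, as a shift and turn from the pose commanded when the call began, along the tool's axes at that moment; what a row does not reach only later rows make up. A row lasts 1/10 s, in which the tool goes at most 50 mm and 8.59 degrees, less where a joint would pass 70% of its speed; a pose out of reach is approached as far as the arm can. A call with a gripper value outside its range is refused whole. The fingers move at their own pace and stop on an object; FORCE is the grip in N (left out, the last holds). Time passes only in rows, so rows that repeat a pose let the fingers close. It gives the time, the measured TCP pose, the force, the opening and the grip force at its end, in the units of the state.
- sense(): the state, without advancing time (a new reading comes with each control period).
- get_image(name): name is "scene" or "top"; returns a dict with "frame" (384x512x3 uint8, blue, green, red), "intrinsics" (3x3 intrinsics, pixels), "rvec" (rotation vector, rad) and "tvec" (3), from world to camera coordinates, as OpenCV has them. Camera axes: x right, y down, z forward; pixel columns grow to the right and rows downward; lengths in m; the calibration is good to about 2 mm. A picture is of the moment at which its call begins. There is no depth.
- workorder.sign_off(): hands the job in; it is judged then, once.
The state is a dict: "time": time; "q": joint angles; "joint_velocities": joint speeds; "joint_efforts": joint torques, N m; "tool_pos": TCP position; "tcp_rot": TCP orientation; "ft_force": force on the tool from outside, world axes, zero at the start; "wrist_torque": the same for the moment, N m; "grip_width": finger opening in m; "grip_force": force on a finger pad.
Only numpy, scipy, OpenCV 4.12 (cv2) and the standard library are available. Lean on these libraries where they do the work, as an engineer would, in place of code of your own. Each camera call takes 0.05 s, during which the arm holds its last target. There are 200 camera calls.

## Working session

There is one attempt and no reset: what is moved stays moved. The work goes in short steps, Python scripts to look and compute and a shell command to move; the robot and the scene stay as the last step left them, time stands still between calls to the robot, and variables do not carry over. Pictures are saved under pics/ and viewed, at most 10 in all, crops included, and the job is handed in when it is done.

```bash
ls; mkdir -p pics; python3 - <<'E'
from rig import sense, get_image
import cv2,numpy as np
s=sense();print({k:np.round(v,3).tolist() for k,v in s.items()})
for n in("scene","top"):
    d=get_image(n);cv2.imwrite(f"pics/{n}0.png",d["frame"])
    R=cv2.Rodrigues(np.array(d["rvec"],float))[0];print(n,np.round(d["intrinsics"],1).tolist(),np.round(-R.T@np.ravel(d["tvec"]),3),np.round(R,2).tolist())
    cv2.imwrite(f"pics/{n}0b.png",cv2.resize(d["frame"],(800,600),interpolation=cv2.INTER_CUBIC))
E
```

```text
pics
{'time': 0.0, 'q': [0.912, 0.159, 1.598, 0.0, 1.386, -0.21], 'joint_velocities': [0.001, -0.001, -0.001, -0.001, 0.0, 0.001], 'joint_efforts': [-0.001, -39.6, -33.143, -0.0, 0.008, -0.0], 'tool_pos': [0.249, 0.518, 0.207], 'tcp_rot': [-0.699, -3.062, 0.003], 'ft_force': [-0.168, -1.326, 0.271], 'wrist_torque': [-0.013, -0.054, 0.046], 'grip_force': 0.0, 'grip_width': 0.085}
scene [[376.8, 0.0, 249.5], [0.0, 376.8, 193.0], [0.0, 0.0, 1.0]] [ 1.371 -0.123  0.675] [[0.18, 0.98, -0.01], [0.57, -0.11, -0.81], [-0.8, 0.14, -0.58]]
top [[429.6, 0.0, 253.9], [0.0, 429.6, 190.8], [0.0, 0.0, 1.0]] [ 0.479 -0.005  1.341] [[0.02, -1.0, -0.01], [-1.0, -0.01, -0.08], [0.08, 0.01, -1.0]]
```

View pics/scene0b.png

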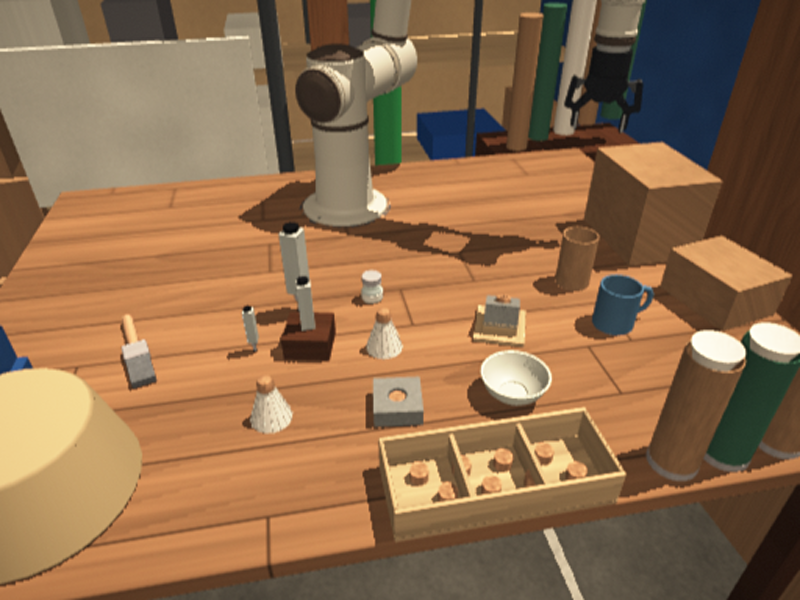

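View pics/top0b.png

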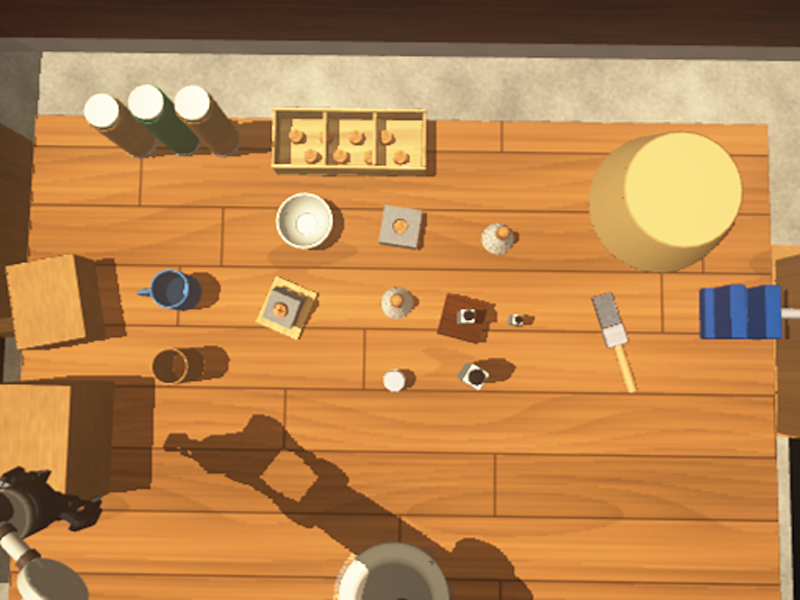

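The scene view shows the pusher in the dark stand at about (305,305) and the jig at (500,315). In the top view they are at (467,317) and (287,307). The larger and smaller look-alike pushers stand free nearby.

```bash
python3 - <<'E'
import cv2,numpy as np
def crop(n,u,v,w=50,h=37.5):
    im=cv2.imread(f"pics/{n}0.png");M=np.float32([[8,0,-(u-w/2)*8+3.5],[0,8,-(v-h/2)*8+3.5]])
    return cv2.warpAffine(im,M,(int(w*8),int(h*8)),flags=cv2.INTER_CUBIC)
# crop tile px = 8*(orig - (c - size/2)) + 3.5
m=np.vstack([np.hstack([crop("scene",198,196),crop("scene",320,202)]),np.hstack([crop("top",299,202),crop("top",184,197)])])
for x in range(0,800,80): cv2.line(m,(x,0),(x,4),(0,0,255),1)
cv2.imwrite("pics/mos.png",m)
E
```

```text
(no output)
```

View pics/mos.png

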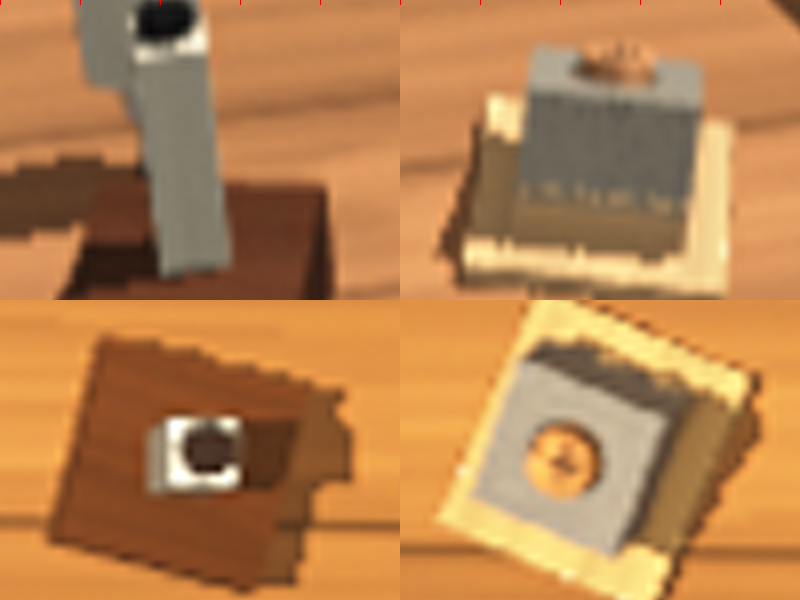

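Mosaic: the body's +x face in the scene view has corners (135,60), (207,52), (163,275), (231,262), and its top in the top view spans (168–240, 418–490). The block's face corners in the top view are (521,362), (668,413), (614,553), (473,497), with the cross at (565,460). In the scene view its high edge runs (530,92)–(698,106).

```bash
cat > h.py <<'E'
from rig import sense,get_image
import cv2,numpy as np
from scipy.optimize import least_squares
from scipy.spatial.transform import Rotation as Ro
CAM=np.load("cams.npy",allow_pickle=True).item() if __import__("os").path.exists("cams.npy") else None
def proj(n,P):
    K,r,t=CAM[n];return cv2.projectPoints(np.array(P,float).reshape(-1,3),r,t,K,None)[0].reshape(-1,2)
def tile(c,off,px,w=50,h=37.5): # mosaic px -> image px
    px=np.array(px,float)-off;return (px-3.5)/8+np.array(c)-np.array([w/2,h/2])
def tri(n1,p1,n2,p2):
    Pm=[CAM[n][0]@np.hstack([cv2.Rodrigues(CAM[n][1])[0],CAM[n][2].reshape(3,1)]) for n in(n1,n2)]
    X=cv2.triangulatePoints(*Pm,np.array(p1,float).reshape(2,1),np.array(p2,float).reshape(2,1)).ravel();return X[:3]/X[3]
def delta(pos,R):
    s=sense();R0=Ro.from_rotvec(s["tcp_rot"])
    print("shift",np.round(R0.inv().apply(np.array(pos)-s["tool_pos"]),4),"turn",np.round((R0.inv()*R).as_rotvec(),4),"now",np.round(s["tool_pos"],4),np.round(s["tcp_rot"],3),"t",s["time"],"F",np.round(s["ft_force"],2),"grip",s["grip_width"],s["grip_force"])
E
python3 - <<'E'
import numpy as np
from rig import get_image
np.save("cams.npy",{n:(lambda d:(np.array(d["intrinsics"],float),np.array(d["rvec"],float).reshape(3),np.array(d["tvec"],float).reshape(3)))(get_image(n)) for n in("scene","top")})
from h import *
S1=lambda p:tile((198,196),(0,0),p); S2=lambda p:tile((320,202),(400,0),p)
T1=lambda p:tile((299,202),(0,300),p); T2=lambda p:tile((184,197),(400,300),p)
a=12e-3
pt=[[a,a,.09],[a,-a,.09],[-a,-a,.09],[-a,a,.09]];ptx=T1([[168,418],[240,418],[240,490],[168,490]])
ps=[[a,-a,.09],[a,a,.09],[a,-a,0],[a,a,0]];psx=S1([[135,60],[207,52],[163,275],[231,262]])
def fit(L,x0,Rf,px):
    f=lambda x:np.concatenate([(proj(n,Rf(x[3]).apply(P)+x[:3])-q).ravel() for n,P,q in L])
    r=least_squares(f,x0,loss="soft_l1");print(np.round(r.x,4));print(np.round(f(r.x).reshape(-1,2),1).tolist());return r.x
Rz=lambda y:Ro.from_rotvec([0,0,y])
print("pusher");x=fit([("top",pt,ptx),("scene",ps,psx)],[.5,-.1,.045,0],Rz,0)
c=3e-2;Rb=lambda y:Rz(y)*Ro.from_rotvec([0,-.35,0])
bt=[[c,c,0],[c,-c,0],[-c,-c,0],[-c,c,0]];btx=T2([[521,362],[668,413],[614,553],[473,497]])
bs=[[c,-c,0],[c,c,0]];bsx=S2([[530,92],[698,106]])
print("block");b=fit([("top",bt,btx),("scene",bs,bsx)],[.5,.2,.056,-.3],Rb,0)
for p in(.008,.01,.012):
    X=Rb(b[3]).apply([0,0,p])+b[:3];print(p,X,"top tile",(proj("top",X)[0]-(184-25,197-18.75))*8+3.5+[400,300],"scene tile",(proj("scene",X)[0]-(320-25,202-18.75))*8+3.5+[400,0])
E
```

```text
pusher
[ 0.543  -0.1255  0.0438 -0.0333]
[[0.9, 0.1], [0.5, 0.5], [0.1, 0.0], [0.6, -0.4], [0.3, -0.5], [0.6, -0.3], [0.3, 0.2], [0.7, 0.9]]
block
[ 0.5555  0.2251  0.0565 -0.3789]
[[0.2, -0.9], [0.3, 0.5], [0.7, 0.7], [0.1, 0.1], [0.3, -0.3], [1.4, 0.2]]
0.008 [0.55296149 0.22613456 0.06403705] top tile [564.8435457  462.95965104] scene tile [623.44264862  54.28029062]
0.01 [0.55232434 0.22638825 0.06591579] top tile [563.2098747  464.35394146] scene tile [624.0590589   48.79914627]
0.012 [0.55168719 0.22664194 0.06779454] top tile [561.57128645 465.75242861] scene tile [624.67610715  43.31232916]
```

Both fits match the stated heights (shoulder 44 mm against 45, block mouth 56.5 mm against 56) and are well within reach. Next, the move above the pusher.

```bash
cat >> h.py <<'E'
def axes(z,y):
    z=np.array(z,float)/np.linalg.norm(z);y=np.array(y,float);y=y-z*(y@z);y/=np.linalg.norm(y)
    return Ro.from_matrix(np.c_[np.cross(y,z),y,z])
RG=axes([0,0,-1],[np.cos(-.033),np.sin(-.033),0])
NB=(Ro.from_rotvec([0,0,-.379])*Ro.from_rotvec([0,-.35,0])).apply([0,0,1])
BO=np.array([.556,.225,.0563])
RJ=axes(-NB,[np.cos(-.1),np.sin(-.1),0])
E
python3 -c "
from h import *
delta([.543,-.1255,.28],RG)"
```

```text
shift [-0.5437 -0.4522 -0.0725] turn [-1.200e-03  4.000e-04  1.155e+00] now [0.2492 0.5177 0.2072] [-6.990e-01 -3.062e+00  2.000e-03] t 0.2 F [-0.36 -0.24 -0.01] grip 0.08569927933519171 0.0
```

```bash
python3 -m handwheel '[[0,0,-0.04,0,0,0,0.085],[-0.03,-0.03,-0.07,0,0,0.1,0.085],[-0.06,-0.05,-0.072,0,0,0.25,0.085],[-0.09,-0.08,-0.072,0,0,0.4,0.085],[-0.12,-0.1,-0.072,0,0,0.5,0.085],[-0.15,-0.13,-0.072,0,0,0.6,0.085],[-0.18,-0.15,-0.072,0,0,0.7,0.085],[-0.21,-0.18,-0.072,0,0,0.8,0.085],[-0.24,-0.2,-0.072,0,0,0.9,0.085],[-0.27,-0.22,-0.072,0,0,1.0,0.085]]'; python3 -c "
from h import *
delta([.543,-.1255,.28],RG)"
```

```text
time: 1.2
tool_pos: [0.3977, 0.2012, 0.2798]
tcp_rot: [2.087, 2.348, 0.0]
ft_force: [0.7, -0.3, -0.0]
grip_width: 0.0849
grip_force: 0.0
shift [-3.415e-01  1.060e-01 -2.000e-04] turn [ 3.000e-04 -1.000e-04  1.507e-01] now [0.3977 0.2012 0.2798] [2.087 2.348 0.   ] t 1.2 F [ 0.69 -0.3  -0.  ] grip 0.08491131178761299 0.0
```

```bash
python3 -m handwheel '[[-0.045,0.014,0,0,0,0.03,0.085],[-0.09,0.028,0,0,0,0.06,0.085],[-0.135,0.042,0,0,0,0.09,0.085],[-0.18,0.056,0,0,0,0.12,0.085],[-0.225,0.07,0,0,0,0.151,0.085],[-0.27,0.084,0,0,0,0.151,0.085],[-0.315,0.098,0,0,0,0.151,0.085],[-0.335,0.104,0,0,0,0.151,0.085],[-0.3415,0.106,0,0,0,0.151,0.085],[-0.3415,0.106,0,0,0,0.151,0.085]]'; python3 -c "
from h import *
delta([.543,-.1255,.083],RG)"
```

```text
time: 2.2
tool_pos: [0.5439, -0.1235, 0.2794]
tcp_rot: [-2.254, -2.187, 0.0]
ft_force: [-0.5, 0.9, 0.6]
grip_width: 0.0845
grip_force: 0.0
shift [-0.0021 -0.0007  0.1964] turn [-0.0009 -0.0006  0.0031] now [ 0.5439 -0.1235  0.2794] [-2.254 -2.187  0.   ] t 2.2 F [-0.49  0.93  0.59] grip 0.08453962816805553 0.0
```

```bash
python3 -m handwheel '[[-0.001,-0.001,0.03,0,0,0,0.085],[-0.002,-0.001,0.065,0,0,0,0.085],[-0.002,-0.001,0.1,0,0,0,0.085],[-0.002,-0.001,0.13,0,0,0,0.085],[-0.002,-0.001,0.155,0,0,0,0.085],[-0.002,-0.001,0.175,0,0,0,0.085],[-0.002,-0.001,0.19,0,0,0,0.085],[-0.002,-0.001,0.196,0,0,0,0.085],[-0.002,-0.001,0.196,0,0,0,0.085]]'; python3 - <<'E'
from h import *
delta([.543,-.1255,.083],RG)
t=[]
for n in("scene","top"):
    f=get_image(n)["frame"];u,v=np.round(proj(n,[.543,-.1255,.11])[0]).astype(int)
    t.append(cv2.resize(f[v-40:v+40,u-25:u+25],(375,600),interpolation=cv2.INTER_CUBIC))
cv2.imwrite("pics/g1.png",np.hstack(t))
E
```

```text
time: 3.1
tool_pos: [0.5427, -0.1246, 0.0835]
tcp_rot: [-2.252, -2.189, 0.0]
ft_force: [-0.3, 0.3, 0.5]
grip_width: 0.0852
grip_force: 0.0
shift [-0.0009  0.0004  0.0005] turn [-0.0008 -0.0004  0.0048] now [ 0.5427 -0.1246  0.0835] [-2.252 -2.189  0.   ] t 3.1 F [-0.27  0.31  0.46] grip 0.08522556879973721 0.0
```

View pics/g1.png

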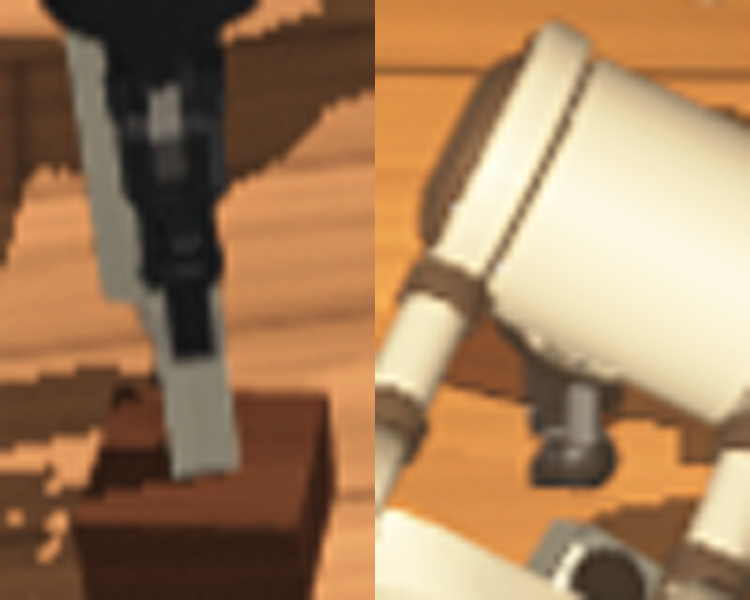

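The near finger (left tile, about (190,320)) is centred on the pusher's body in front of the stand. The large look-alike is clear of the gripper. Closing now.

```bash
python3 -m handwheel '[[0,0,0,0,0,0,0.05],[0,0,0,0,0,0,0.03],[0,0,0,0,0,0,0.015],[0,0,0,0,0,0,0.015],[0,0,0,0,0,0,0.015],[0,0,0,0,0,0,0.015],[0,0,0,0,0,0,0.015],[0,0,0,0,0,0,0.015]]' 60; python3 -c "
from h import *
delta([.543,-.1255,.083],RG)"
```

```text
time: 4.0
tool_pos: [0.5431, -0.1255, 0.0842]
tcp_rot: [2.253, 2.189, -0.0]
ft_force: [-2.0, -0.7, 4.6]
grip_width: 0.0227
grip_force: 59.2
shift [-0.     -0.0001  0.0012] turn [0.0001 0.0003 0.004 ] now [ 0.5431 -0.1255  0.0842] [ 2.253  2.189 -0.   ] t 4.0 F [-1.98 -0.65  4.63] grip 0.022713430197467976 59.19185221195221
```

```bash
python3 -m handwheel '[[0,0,-0.005,0,0,0,0.015],[0,0,-0.02,0,0,0,0.015],[0,0,-0.04,0,0,0,0.015],[0,0,-0.065,0,0,0,0.015],[0,0,-0.09,0,0,0,0.015],[0,0,-0.115,0,0,0,0.015],[0,0,-0.135,0,0,0,0.015],[0,0,-0.145,0,0,0,0.015],[0,0,-0.15,0,0,0,0.015],[0,0,-0.15,0,0,0,0.015]]'; python3 - <<'E'
from h import *
# shoulder stays ~39 mm beyond.. TCP to shoulder along tool z
D=.0842-.045
foot=D+.034
print("D",D)
t=BO+NB*(.012+.06)   # foot 60 mm above cork
delta(t+NB*foot,RJ)
s=sense();P0=np.array(s["tool_pos"])-[0,0,D]
L=[]
for n in("scene","top"):
    f=get_image(n)["frame"].copy();u,v=np.round(proj(n,P0)[0]).astype(int)
    for q in proj(n,[P0,P0-[0,0,.034],P0+[0,0,.09]]): print(n,q)
    L.append(cv2.resize(f[v-40:v+40,u-25:u+25],(375,600),interpolation=cv2.INTER_CUBIC))
cv2.imwrite("pics/g2.png",np.hstack(L))
E
```

```text
time: 5.0
tool_pos: [0.543, -0.1253, 0.2339]
tcp_rot: [2.253, 2.189, 0.0]
ft_force: [-0.4, 0.2, -3.0]
grip_width: 0.023
grip_force: 59.1
D 0.0392
shift [ 0.3676 -0.0439  0.0412] turn [-0.3318 -0.1111  0.0534] now [ 0.543  -0.1253  0.2339] [2.253 2.189 0.   ] t 5.0 F [-0.41  0.18 -3.01] grip 0.023026722106401592 59.05215382575989
scene [191.93916278 160.58947264]
scene [193.29814014 172.07889835]
scene [188.05031625 127.71135818]
top [301.80828141 200.9326659 ]
top [300.49880375 201.60198079]
top [305.67990005 198.95376082]
```

View pics/g2.png

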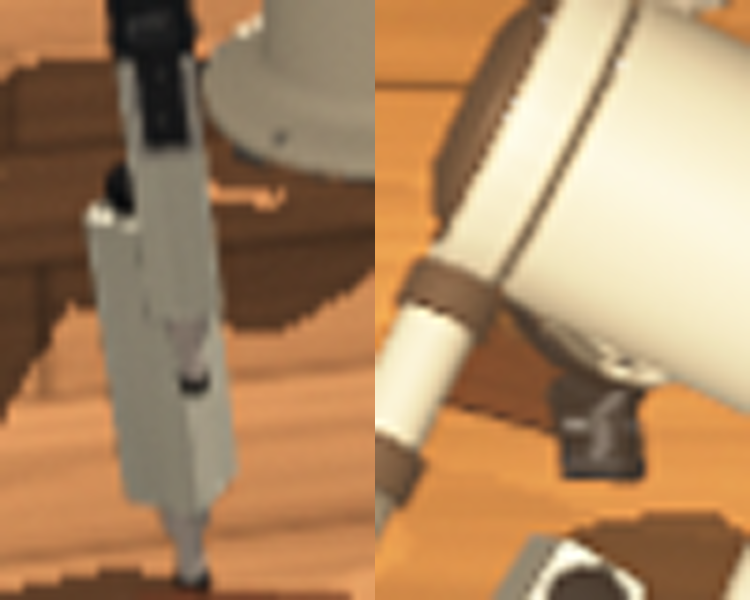

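The pusher is lifted straight. The foot shows at (195,390) in the left tile, where the model predicts (200,387). Moving over the jig, with the foot about 60 mm off the cork.

```bash
python3 -m handwheel '[[0.015,0,-0.005,0,0,0,0.015],[0.05,-0.005,-0.01,-0.03,-0.01,0.005,0.015],[0.095,-0.01,-0.01,-0.08,-0.03,0.01,0.015],[0.14,-0.015,-0.01,-0.13,-0.045,0.02,0.015],[0.185,-0.02,-0.01,-0.18,-0.06,0.03,0.015],[0.23,-0.027,0,-0.23,-0.075,0.04,0.015],[0.275,-0.033,0.01,-0.28,-0.09,0.045,0.015],[0.32,-0.04,0.025,-0.31,-0.105,0.05,0.015],[0.35,-0.043,0.036,-0.332,-0.111,0.053,0.015],[0.3676,-0.0439,0.041,-0.332,-0.111,0.053,0.015]]'; python3 - <<'E'
from h import *
foot=.0392+.034
delta(BO+NB*(.072+foot),RJ)
s=sense();R=Ro.from_rotvec(s["tcp_rot"]);F=np.array(s["tool_pos"])+R.apply([0,0,foot])
for n,A in(("scene",(0,0)),("top",(0,0))):
    f=get_image(n)["frame"];u,v=np.round(proj(n,BO+NB*.04)[0]).astype(int);print(n,u,v,proj(n,[F,BO+NB*.01]))
    t=cv2.resize(f[v-38:v+38,u-25:u+25],(400,608),interpolation=cv2.INTER_CUBIC)[:600];cv2.imwrite(f"/tmp/{n}.png",t)
cv2.imwrite("pics/g3.png",np.hstack([cv2.imread(f"/tmp/{n}.png") for n in("scene","top")]))
E
```

```text
time: 6.1
tool_pos: [0.5063, 0.2467, 0.19]
tcp_rot: [2.072, 1.915, 0.212]
ft_force: [0.0, -0.1, -2.7]
grip_width: 0.0226
grip_force: 59.4
shift [-0.0031  0.0043 -0.001 ] turn [-0.0039 -0.0009  0.0044] now [0.5063 0.2467 0.19  ] [2.072 1.915 0.212] t 6.1 F [ 0.   -0.15 -2.68] grip 0.022615059797541175 59.393184185028076
scene 324 179 [[325.59131377 167.51067717]
 [322.57968377 189.07999176]]
top 176 201 [[171.35996298 205.20687972]
 [179.02199286 198.19745706]]
```

View pics/g3.png

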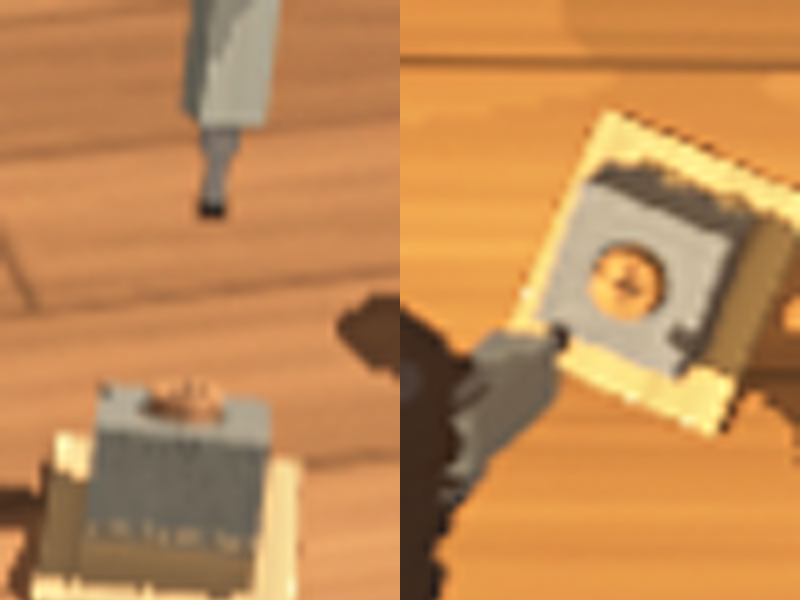

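The foot shows at scene tile (211,214) and top tile (558,338). The cross is at (190,385) and (628,285), as the model predicts. Going down along the axis to about 10 mm off the cork, then looking again.

```bash
python3 -m handwheel '[[-0.001,0.001,0.005,-0.002,0,0.002,0.015],[-0.002,0.003,0.015,-0.004,-0.001,0.004,0.015],[-0.003,0.004,0.025,-0.004,-0.001,0.004,0.015],[-0.003,0.004,0.035,-0.004,-0.001,0.004,0.015],[-0.003,0.004,0.042,-0.004,-0.001,0.004,0.015],[-0.003,0.004,0.047,-0.004,-0.001,0.004,0.015],[-0.003,0.004,0.049,-0.004,-0.001,0.004,0.015],[-0.003,0.004,0.049,-0.004,-0.001,0.004,0.015]]'; python3 - <<'E'
from h import *
foot=.0392+.034
delta(BO+NB*(.022+foot),RJ)
s=sense();R=Ro.from_rotvec(s["tcp_rot"]);F=np.array(s["tool_pos"])+R.apply([0,0,foot])
for n,A in(("scene",(0,0)),("top",(0,0))):
    f=get_image(n)["frame"];u,v=np.round(proj(n,BO+NB*.03)[0]).astype(int)
    Sh=F+R.apply([0,0,-.034])
    print(n,"foot,shoulder,top,cross tile px\n",np.round((proj(n,[F,Sh,F+R.apply([0,0,-.124]),BO+NB*.01])-[u-25,v-38])*8+3.5,0).tolist())
    t=cv2.resize(f[v-38:v+38,u-25:u+25],(400,608),interpolation=cv2.INTER_CUBIC)[:600];cv2.imwrite(f"/tmp/{n}.png",t)
cv2.imwrite("pics/g4.png",np.hstack([cv2.imread(f"/tmp/{n}.png") for n in("scene","top")]))
E
```

```text
time: 7.0
tool_pos: [0.5289, 0.2339, 0.1481]
tcp_rot: [2.075, 1.902, 0.219]
ft_force: [-0.0, 0.2, -2.6]
grip_width: 0.0228
grip_force: 59.5
shift [ 0.0031 -0.004   0.0008] turn [ 0.0037  0.001  -0.0036] now [0.5289 0.2339 0.1481] [2.075 1.902 0.219] t 7.0 F [-0.05  0.22 -2.63] grip 0.022791696270584076 59.532644748687744
scene foot,shoulder,top,cross tile px
 [[199.0, 332.0], [209.0, 237.0], [239.0, -24.0], [200.0, 364.0]]
top foot,shoulder,top,cross tile px
 [[218.0, 292.0], [189.0, 317.0], [104.0, 390.0], [220.0, 293.0]]
```

View pics/g4.png

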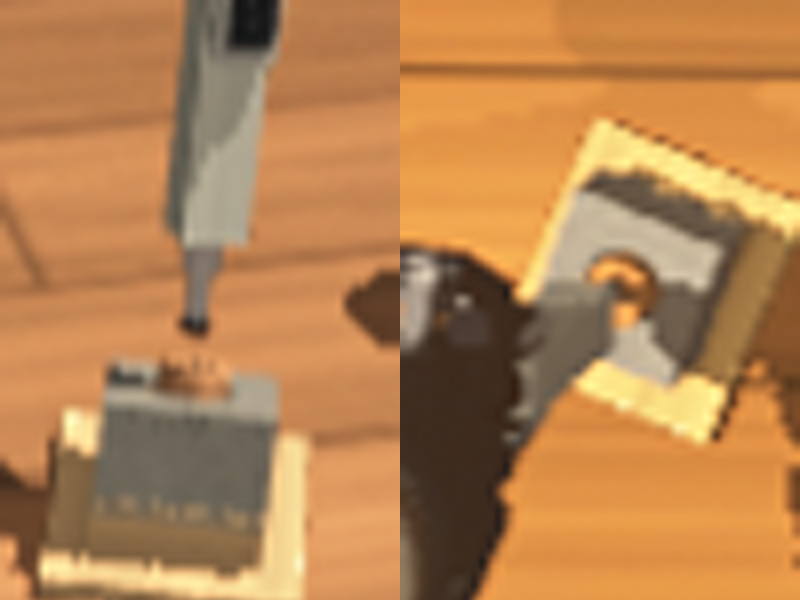

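The foot, at (195,330) and (617,285), sits about 5 mm off the axis over the cork, at (195,360) and (622,288). That agrees with the measured pose, because I had over-corrected a lag. I'll shift it back and then go down slowly, watching the force.

```bash
python3 -m handwheel '[[0.001,-0.0015,0,0.002,0,-0.002,0.015],[0.003,-0.004,0,0.004,0.001,-0.004,0.015],[0.003,-0.004,0.002,0.004,0.001,-0.004,0.015],[0.003,-0.004,0.004,0.004,0.001,-0.004,0.015],[0.003,-0.004,0.006,0.004,0.001,-0.004,0.015],[0.003,-0.004,0.006,0.004,0.001,-0.004,0.015],[0.003,-0.004,0.006,0.004,0.001,-0.004,0.015]]'; cat >> h.py <<'E'
def st(p,save=0):
    delta(BO+NB*(p+.0732),RJ);s=sense()
    R=Ro.from_rotvec(s["tcp_rot"]);print("Faxial",-R.apply([0,0,1])@np.array(s["ft_force"]),"nominal foot in block",np.round((np.array(s["tool_pos"])+R.apply([0,0,.0732])-BO)@NB,4),"tilt",np.arccos(-R.apply([0,0,1])@NB))
E
python3 -c "
from h import *
st(.012)"
```

```text
time: 7.8
tool_pos: [0.5273, 0.2363, 0.141]
tcp_rot: [2.073, 1.909, 0.216]
ft_force: [-0.7, -0.2, -3.4]
grip_width: 0.0229
grip_force: 59.5
shift [ 0.0001 -0.      0.0049] turn [-0.0002 -0.      0.0004] now [0.5273 0.2363 0.141 ] [2.073 1.909 0.216] t 7.8 F [-0.7  -0.21 -3.36] grip 0.022863040611413813 59.52806532382965
Faxial -2.96058697360018 nominal foot in block 0.0169 tilt 0.00018130173836314754
```

```bash
python3 -m handwheel '[[0,0,0.001,0,0,0,0.015],[0,0,0.002,0,0,0,0.015],[0,0,0.003,0,0,0,0.015],[0,0,0.004,0,0,0,0.015],[0,0,0.005,0,0,0,0.015],[0,0,0.006,0,0,0,0.015],[0,0,0.007,0,0,0,0.015],[0,0,0.008,0,0,0,0.015],[0,0,0.009,0,0,0,0.015],[0,0,0.01,0,0,0,0.015]]'; python3 -c "
from h import *
st(-.003)"; python3 -m handwheel '[[0,0,0.001,0,0,0,0.015],[0,0,0.002,0,0,0,0.015],[0,0,0.003,0,0,0,0.015],[0,0,0.004,0,0,0,0.015],[0,0,0.004,0,0,0,0.015],[0,0,0.004,0,0,0,0.015]]';  python3 -c "
from h import *
st(-.003)"
```

```text
time: 8.8
tool_pos: [0.5306, 0.2352, 0.1318]
tcp_rot: [2.073, 1.909, 0.216]
ft_force: [-0.2, -0.3, -1.9]
grip_width: 0.0233
grip_force: 59.6
shift [ 0.     -0.0001  0.0101] turn [ 0.0001 -0.0002  0.0004] now [0.5306 0.2352 0.1318] [2.073 1.909 0.216] t 8.8 F [-0.18 -0.3  -1.86] grip 0.023318768604946565 59.566909074783325
Faxial -1.7292889051726819 nominal foot in block 0.0071 tilt 0.00020497916699946023
time: 9.4
tool_pos: [0.5318, 0.2347, 0.1281]
tcp_rot: [2.073, 1.909, 0.216]
ft_force: [-1.5, -0.4, -0.6]
grip_width: 0.0233
grip_force: 59.8
shift [-0.     -0.0002  0.0062] turn [ 0.0002 -0.0003  0.0003] now [0.5318 0.2347 0.1281] [2.073 1.909 0.216] t 9.4 F [-1.47 -0.36 -0.64] grip 0.02332334834875367 59.84075903892517
Faxial -0.1799128516394659 nominal foot in block 0.0032 tilt 0.0003187221541664791
```

Drag of about 1 N while sliding, now about 2.4 N, so the cork has reached its stop. Six more mm brings the plunger to about half way.

```bash
python3 -m handwheel '[[0,0,0.001,0,0,0,0.015],[0,0,0.002,0,0,0,0.015],[0,0,0.003,0,0,0,0.015],[0,0,0.004,0,0,0,0.015],[0,0,0.005,0,0,0,0.015],[0,0,0.006,0,0,0,0.015],[0,0,0.006,0,0,0,0.015],[0,0,0.006,0,0,0,0.015],[0,0,0.006,0,0,0,0.015],[0,0,0.006,0,0,0,0.015]]'; python3 - <<'E'
from h import *
st(-.003)
s=sense();R=Ro.from_rotvec(s["tcp_rot"]);Sh=np.array(s["tool_pos"])+R.apply([0,0,.0392])
for n,A in(("scene",(0,0)),("top",(0,0))):
    f=get_image(n)["frame"];u,v=np.round(proj(n,BO+NB*.03)[0]).astype(int)
    print(n,"shoulder,home tile px\n",np.round((proj(n,[Sh,BO+NB*.004])-[u-25,v-38])*8+3.5,0).tolist())
    t=cv2.resize(f[v-38:v+38,u-25:u+25],(400,608),interpolation=cv2.INTER_CUBIC)[:600];cv2.imwrite(f"/tmp/{n}.png",t)
cv2.imwrite("pics/g5.png",np.hstack([cv2.imread(f"/tmp/{n}.png") for n in("scene","top")]))
st(-.003)
E
```

```text
time: 10.4
tool_pos: [0.5338, 0.2339, 0.1224]
tcp_rot: [2.073, 1.909, 0.216]
ft_force: [-3.8, 0.1, 2.2]
grip_width: 0.023
grip_force: 60.3
shift [ 0.     -0.0002  0.0001] turn [ 0.0002 -0.0002  0.0004] now [0.5338 0.2339 0.1224] [2.073 1.909 0.216] t 10.4 F [-3.8   0.15  2.22] grip 0.022963845661985713 60.25933921337128
Faxial 3.315844002789862 nominal foot in block -0.0029 tilt 0.0003393516718957511
scene shoulder,home tile px
 [[207.0, 306.0], [198.0, 381.0]]
top shoulder,home tile px
 [[202.0, 308.0], [225.0, 289.0]]
shift [ 0.     -0.0002  0.0001] turn [ 0.0002 -0.0002  0.0004] now [0.5338 0.2339 0.1224] [2.073 1.909 0.216] t 10.5 F [-2.19  1.23  1.81] grip 0.023024015704286922 60.25685906410217
Faxial 2.556557883661928 nominal foot in block -0.0029 tilt 0.00029394285172369147
```

View pics/g5.png

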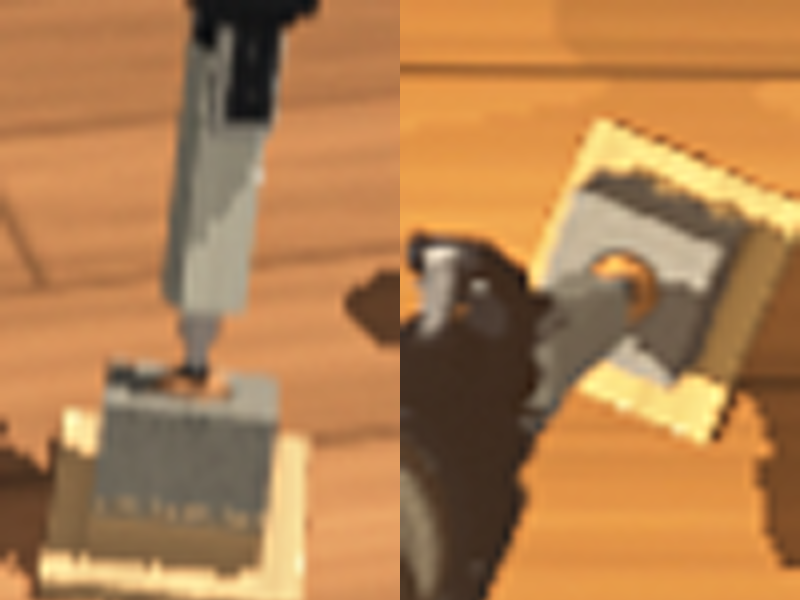

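The axial force is up by about 5.5 N, meaning the plunger is half way in, and the cork is nearly flush. One closer look to check that the foot is centred.

```bash
python3 - <<'E'
from h import *
L=[]
for n in("scene","top"):
    f=get_image(n)["frame"];u,v=np.round(proj(n,BO+NB*.004)[0]).astype(int)
    M=BO+NB*.004;e=Ro.from_rotvec([0,0,-.379])*Ro.from_rotvec([0,-.35,0])
    t=cv2.resize(f[v-12:v+13,u-10:u+10],(400,500),interpolation=cv2.INTER_CUBIC)
    def px(P):return np.round((proj(n,P)-[u-10,v-12])*20+9.5).astype(int)
    g=np.linspace(0,6.28,41)[:40]
    for r,z,c in((13,0.004,(0,255,0)),(5,.004,(255,0,0)),(5,.008,(255,0,0))):
        for q in px([e.apply([r*1e-3*np.cos(a),r*1e-3*np.sin(a),z])+BO for a in g]): cv2.circle(t,tuple(map(int,q)),1,c,-1)
    L.append(t)
cv2.imwrite("pics/g6.png",np.hstack(L))
st(-.003)
E
```

```text
shift [ 0.     -0.0002  0.0001] turn [ 0.0002 -0.0003  0.0004] now [0.5338 0.2339 0.1224] [2.073 1.909 0.216] t 10.6 F [-3.26  1.09  1.7 ] grip 0.023175299210951343 60.25313973426819
Faxial 2.769588571199267 nominal foot in block -0.0029 tilt 0.00033652127103813643
```

View pics/g6.png

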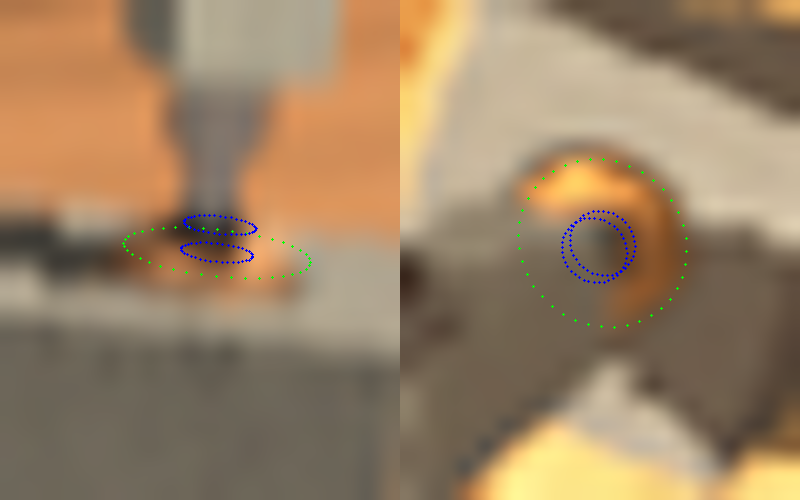

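The foot is centred on the cork in both views: (205,237) over the cork at about (204,258) on the left, and (603,243) in the cork circle at about (602,240) on the right. It is pressed home, steady and at about 5.5 N, so I'm handing it in.

```bash
python3 -c "
from rig import workorder
print(workorder.sign_off())"
```

```text
the job is handed in; nothing more can be done
None
```

I handed the job in at about 10.6 s: the gripper is still holding the pusher square on the cross, with the cork on its stop and the plunger about half way in at roughly 5.5 N; no verdict came back.

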